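# Brass offcut into the returns box

### The job

Put the brass bar lying in the feed lane into the metal returns box: with one fingertip press down the long bar beside the lane to hold the spring-closed flap open, and meanwhile, with the other fingertip, push the brass bar along the lane under the open flap until it drops inside. Only push and press: do not lift or carry the brass bar. Then let the flap spring shut, and leave the other things on the bench where they stand.

Things in the scene. Friction and masses are not known exactly. Their poses are not given: they have to be found in the camera images.
- returns: Fixed returns box: raised steel lane into a roofed grey hopper. Origin on the bench (z = 0) under the lane's centreline, at the flap. x along the lane into the hopper, y left, z up. Hopper x = 0 to 118, y = -58 to 42, to z = 126 mm, inside 108 deep; mouth y = -17 to 17, z = 80 to 107 mm. Lane floor z = 80 mm.
- lane_end (a point): Middle of the lane's inner edge, the sill: 4 mm beyond the box origin, 80 mm up. The lane runs from here back to x = -170 mm (box frame), 48 mm wide, with 4 mm high guides 32 mm apart. Beyond it the hopper floor is 76 mm lower: a part pushed in tips over and falls inside once its middle passes the sill, its rear end still in front of the flap.
- flap (a joint): Flap angle, rad: 0 closed, 1.0 at most. A spring (and its weight) shuts it. From 0.6 up it clears the brass bar: lowest point 19 mm over the lane floor, 23 at 0.7, 26 at 0.8 rad. The open flap's upper corner rises to about 155 mm above the bench.
- flap_pin (a point): Hinge pin of the flap, parallel to the lane, at y = -44, z = 104 mm in the box frame. The flap, a 3 mm steel plate across the mouth at x = -5 to -2 mm, turns about it sideways and up in its own plane. The press bar is one piece with the flap, on the pin's other side: pressing it down raises the flap.
- press_bar (a point): Mid top of the press bar: aluminium strip along the lane, box x = -160 to -2 mm, 32 wide, 4 thick. Closed: y = -75, z = 110 mm, leaning 0.35 rad, outer edge up; at 0.7 rad y = -72, z = 88, leaning as much the other way. About 2 N to start, 7 N at 0.8. A fingertip at y = -74 meets it all the way and can slide along it; its end held 87 mm above the bench keeps the flap at about 0.8 rad.
- bar_center (a point): Centre of the loose brass bar, 70 x 24 x 16 mm (x, y, z of its own axes), about 0.23 kg, lying lengthwise on the lane floor (so 88 mm above the bench) in front of the flap.
- beaker: Glass beaker, 72 mm across, 75 mm high, loose on the bench; origin under its centre. Leave alone.
- torch: Small upright hand torch, black, 52 mm base, 117 mm high, loose on the bench; origin under its centre. Leave alone.
- block: Steel bench block 60 x 60 x 20 mm, loose on the bench; origin under its centre. Leave alone.
- hammer: Hammer, 200 mm long, lying on the bench along its own x. Leave alone.
There are look-alikes about, which are no part of the job. There is more than one size of the part that bears bar_center; the job needs the largest.

How it is judged:
By the outcome, as a careful person would: the job done as asked, in the order asked, and still so for the second after the job is handed in, with the robot touching nothing.
It also fails if it takes over 35 s, if anything falls off the work surface, if the arm or the gripper's body presses on something with over 40 N, if the wrist force passes 120 N, or if a joint passes its speed limit or range.

### The arm

A 6-joint arm with a two-finger parallel gripper is mounted at the origin on the work surface. World frame = base frame: x ahead of the robot, y to its left, z up, the work surface at z = 0. Lengths are in m, angles in rad, forces in N, time in s.
With the tool pointing down it reaches from about 0.3 to 0.875 m from the base axis. Payload 6.4 kg.
Tool frame: the origin (TCP) lies midway between the tips of the shut fingers; the grasp point (between the pads) lies 19 mm behind it (ctrl.hold_point_z is the distance from the TCP to the grasp point, in m); z points along the fingers, y is the line along which they close (so a half turn about z gives the same grasp; the last joint's range is limited). The gripper opens to 85 mm and grips with 20 to 120 N. Pads are 22 mm wide; open, the fingers measure 114 mm over their backs; the gripper's body (76 mm by 85 mm) begins 54 mm behind the grasp point. The pads swing forward as they close: fully open they stand 13 mm farther back than shut.
Start: joints at [0.992, 0.181, 1.607, -0, 1.354, -0.206], TCP at [0.209, 0.536, 0.231] pointing down, gripper open.
Joint ranges: [-2.99, 2.99], [-0.89, 2.07], [0.3, 2.58], [-1.14, 4.28], [0, 2.63], [-3.12, 3.12]. Speed limits (rad/s): [2.57, 2.57, 3.01, 3.14, 3.14, 3.14].

### API

Orientations are given as a unit quaternion [w, x, y, z].
In Python, from bench import ctrl gives the robot as it stands.
- The arm moves only by the tool carry_out, never from a script. Its argument "plan" is text: rows parted by semicolons, each of 6 numbers parted by spaces: the shift along the tool's x, y, z as a fraction of full scale, then the turn, a rotation vector about the tool's x, y, z as a fraction of full scale. A call has exactly 8 rows; each row shifts and turns the commanded pose from where the row before left it, along the tool's axes as they then stand; what a row does not reach is not made up. Full scale, the value 1, is 40 mm for a shift and 0.1 rad for a turn. A row lasts 1/12 s, in which the tool goes at most 41.7 mm and 7.16 degrees, less where a joint would pass 70% of its speed; a pose out of reach is approached as far as the arm can. A call with a number of a shift or a turn outside -1 to 1 is refused whole. A call with a gripper value outside its range is refused whole. "claw" is the gripper's target within -1 to 1 (shut at 1, half-way at 0, fully open at -1), set as the call begins (left out, the last holds). The fingers move at their own pace and stop on an object; the grip force is fixed at half the most. Time passes only in rows, so rows that do not move let the fingers close, or fill a call up. It gives the time, the measured TCP pose, the force, the opening and the grip force at its end, in the units of the state.
- ctrl.get_obs(): the state, without advancing time (a new reading comes with each control period).
- ctrl.camera(name): name is "scene" or "top" or "wrist"; returns a dict with "pixels" (400x640x3 uint8, red, green, blue), "mtx" (3x3 intrinsics, pixels), "R" (3x3) and "t" (3): a world point X has camera coordinates R X + t. Camera axes: x right, y down, z forward; pixel columns grow to the right and rows downward; lengths in m; the calibration is good to about 2 mm. A picture is of the moment at which its call begins. There is no depth.
- ctrl.hand_in(): hands the job in; it is judged then, once.
The state is a dict: "time_s": time; "q": joint angles; "dq": joint speeds; "joint_efforts": joint torques, N m; "eef_pos": TCP position; "eef_rot": TCP orientation; "wrist_force": force on the tool from outside, world axes, zero at the start; "torque": the same for the moment, N m; "opening": opening from 0.0 (shut) to 1.0 (fully open); "grasp_force": force on a finger pad.
Only numpy, scipy, OpenCV 4.12 (cv2) and the standard library are available. Lean on these libraries where they do the work, as an engineer would, in place of code of your own. Each camera call takes 0.05 s, during which the arm holds its last target. There are 200 camera calls.

## Working session

There is one attempt and no reset: what is moved stays moved. The work goes in short steps, Python scripts to look and compute and a tool call to move; the robot and the scene stay as the last step left them, time stands still between calls to the robot, and variables do not carry over. Pictures are saved under pics/ and viewed, at most 10 in all, crops included, and the job is handed in when it is done.

Besides the shell and the picture viewer there is one more tool, called after "Emit:" as name(argument=value, ...) on one line, values as JSON. carry_out: Moves the arm, as the interface text tells. Shift numbers are shares of 40 mm and turn numbers shares of 0.1 rad, none past 1 either way. Its arguments: {"type":"object","properties":{"plan":{"type":"string"},"claw":{"type":"number"}},"required":["plan"]}

```bash
mkdir -p pics; cat > h.py <<'E'
import numpy as np, cv2, pickle
from bench import ctrl
def shot(n,f):
    c=ctrl.camera(n); pickle.dump(c,open(f'pics/{f}.pkl','wb'))
    cv2.imwrite(f'pics/{f}.png',c['pixels'][:,:,::-1]); return c
def load(f): return pickle.load(open(f'pics/{f}.pkl','rb'))
def ray(c,u,v):
    d=np.linalg.inv(c['mtx'])@[u,v,1]; R=np.array(c['R']); return -R.T@c['t'], R.T@d
def onz(c,u,v,z):
    o,d=ray(c,u,v); return o+d*(z-o[2])/d[2]
def proj(c,X):
    p=c['mtx']@(np.array(c['R'])@X+c['t']); return p[:2]/p[2]
E
python3 - <<'E'
from h import *
for n in('scene','top'):
    c=shot(n,n+'1'); print(n,onz(c,320,200,0),ray(c,0,0)[0])
o=ctrl.get_obs();print(o['time_s'],o['eef_pos'],o['eef_rot'],o['opening'])
E
```

```text
scene [0.51949994 0.15574441 0.        ] [ 1.04042847 -0.43590263  0.7037894 ]
top [0.60853912 0.09500088 0.        ] [0.42757462 0.06324532 0.88538411]
0.1 [0.20915993 0.53509081 0.23046789] [-2.95079589e-04  1.85337282e-01  9.82674651e-01 -7.31282261e-04] 1.0010197630739501
```

View pics/scene1.png

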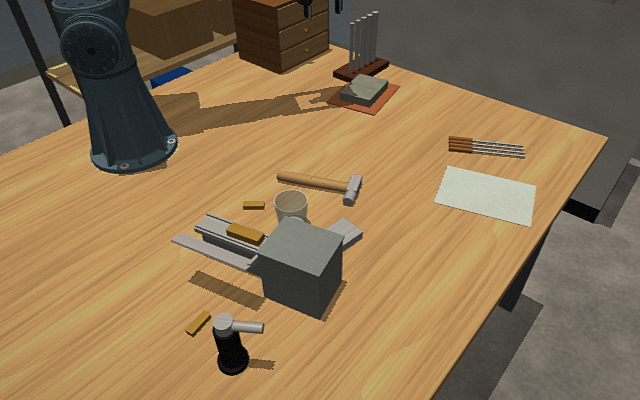

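View pics/top1.png

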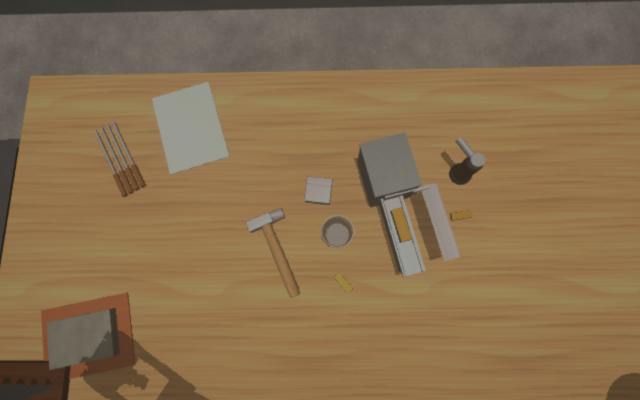

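Scene: grey hopper near (300,265), with the brass bar in its lane at (245,233) and the press bar on the torch side. In the top view the hopper roof is at (390,167), the bar at (401,225), the press bar at (440,222) and the torch at (465,170). I'll measure from a zoomed crop.

```bash
python3 - <<'E'
from h import *
c=load('top1'); im=c['pixels'][:,:,::-1]
cv2.imwrite('pics/crop1.png',cv2.resize(im[120:290,340:500],None,fx=3.5,fy=3.5,interpolation=cv2.INTER_CUBIC))
hsv=cv2.cvtColor(np.ascontiguousarray(im),cv2.COLOR_BGR2HSV)
m=cv2.inRange(hsv,(15,150,110),(30,255,255)); m[:,:380]=0;m[:,425:]=0;m[:200]=0;m[250:]=0
cs,_=cv2.findContours(m,0,1); k=max(cs,key=cv2.contourArea); r=cv2.minAreaRect(k); print(r)
print([onz(c,*p,.096)[:2].round(4) for p in cv2.boxPoints(r)], onz(c,*r[0],.096))
E
```

```text
((401.0508728027344, 224.28378295898438), (31.582380294799805, 10.362374305725098), 72.25532531738281)
[array([ 0.564 , -0.0584]), array([ 0.5705, -0.0793]), array([ 0.507 , -0.0963]), array([ 0.5006, -0.0757])] [ 0.53524304 -0.07748986  0.096     ]
```

View pics/crop1.png

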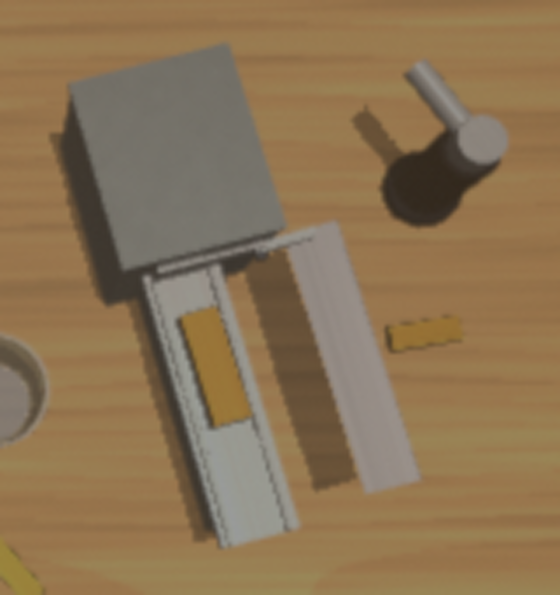

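The crop shows the roof corners at about (70,86), (228,44), (285,225) and (122,270), the lane's outer corners at (222,548) and (298,527), and the press bar end at (365,493)-(420,480).

```bash
cat >> h.py <<'E'
def fit(A,B):
    A=np.array(A);B=np.array(B);a=A-A.mean(0);b=B-B.mean(0)
    th=np.arctan2((a[:,0]*b[:,1]-a[:,1]*b[:,0]).sum(),(a*b).sum())
    R=np.array([[np.cos(th),-np.sin(th)],[np.sin(th),np.cos(th)]]); t=B.mean(0)-R@A.mean(0)
    return th,R,t,(A@R.T+t-B)
E
python3 - <<'E'
from h import *
c=load('top1'); f=lambda p:((p[0]+.5)/3.5-.5+340,(p[1]+.5)/3.5-.5+120)
D=[((122,270),.126,(0,.042)),((285,225),.126,(0,-.058)),((228,44),.126,(.118,-.058)),((70,86),.126,(.118,.042)),((222,548),.080,(-.17,.024)),((298,527),.080,(-.17,-.024))]
W=[onz(c,*f(p),z)[:2] for p,z,_ in D]
th,R,t,e=fit([d[2] for d in D],W); print(th,t,(e*1000).round(1))
for n,p in(('bar',onz(c,401.05,224.28,.096)),('pe1',onz(c,*f((365,493)),.105)),('pe2',onz(c,*f((420,480)),.115)),('torchtop',onz(c,*f((482,140)),.117))):
    print(n,p[:2],((p[:2]-t)@R*1000).round(1))
for x,y in ((-.17,0),(-.12,0),(-.12,-.074),(.0,-.074)): print(x,y,R@[x,y]+t)
o=ctrl.get_obs(); q=o['eef_rot']
from scipy.spatial.transform import Rotation as Ro
print(Ro.from_quat(q[[1,2,3,0]]).as_matrix().round(3))
E
```

```text
0.24586861004056013 [ 0.59880389 -0.06132212] [[ 0.4  0.2]
 [-1.1 -0.9]
 [ 0.9 -0. ]
 [ 1.7  1.4]
 [-0.8  0.2]
 [-1.1 -0.9]]
bar [ 0.53525101 -0.0774884 ] [-65.6  -0.2]
pe1 [ 0.45945748 -0.15875502] [-158.9  -60.6]
pe2 [ 0.4661456 -0.1875381] [-159.4  -90.1]
torchtop [ 0.6669427  -0.23868803] [  22.9 -188.6]
-0.17 0 [ 0.43391642 -0.10269994]
-0.12 0 [ 0.48241273 -0.09052999]
-0.12 -0.074 [ 0.50042425 -0.16230453]
0.0 -0.074 [ 0.61681541 -0.13309667]
[[-0.931  0.364 -0.001]
 [ 0.364  0.931 -0.001]
 [ 0.    -0.002 -1.   ]]
```

Emit:
carry_out(plan="-0.7 -0.72 0 0 0 0;-0.7 -0.72 0 0 0 0;-0.7 -0.72 0 0 0 0;-0.7 -0.72 0 0 0 0;-0.7 -0.72 0 0 0 0;-0.7 -0.72 0 0 0 0;-0.7 -0.72 0 0 0 0;-0.7 -0.72 0 0 0 0", claw=-0.4)

```text
time_s: 0.77
eef_pos: [0.3341, 0.2376, 0.2311]
eef_rot: [0.0, 0.185, 0.983, -0.0]
wrist_force: [1.2, 0.0, 0.4]
opening: 0.698
grasp_force: 0.0
```

Emit:
carry_out(plan="-0.7 -0.72 0 0 0 0;-0.7 -0.72 0 0 0 0;-0.7 -0.72 0 0 0 0;-0.7 -0.72 0 0 0 0;-0.7 -0.72 0 0 0 0;-0.7 -0.72 0 0 0 0;-0.7 -0.72 0 0 0 0;-0.7 -0.72 0 0 0 0")

```text
time_s: 1.43
eef_pos: [0.4589, -0.0589, 0.2311]
eef_rot: [-0.0, 0.186, 0.983, 0.0]
wrist_force: [0.9, 0.7, -0.2]
opening: 0.698
grasp_force: 0.0
```

Emit:
carry_out(plan="-0.7 -0.72 0 0 0 0;-0.5 -0.5 0 0 0 0;0 0 0 0 0 -1;0 0 0 0 0 -1;0 0 0 0 0 -1;0 0 0 0 0 -1;0 0 0 0 0 -1;0 0 0 0 0 -1")

```text
time_s: 2.1
eef_pos: [0.4854, -0.1197, 0.2308]
eef_rot: [-0.0, -0.116, 0.993, 0.0]
wrist_force: [-0.2, -1.0, 0.4]
opening: 0.699
grasp_force: 0.0
```

Emit:
carry_out(plan="0 0 0 0 0 -0.2;0 0 0 0 -1 0;0 0 0 0 -1 0;0 0 0 0 -1 0;0 0 0 0 0 0;0 0 0 0 0 0;0 0 0 0 0 0;0 0 0 0 0 0")

```text
time_s: 2.77
eef_pos: [0.4865, -0.12, 0.2319]
eef_rot: [0.148, -0.122, 0.981, 0.018]
wrist_force: [1.2, -0.2, -0.7]
opening: 0.703
grasp_force: 0.0
```

```bash
cat >> h.py <<'E'
from scipy.spatial.transform import Rotation as Ro
TH=.2459; RB=np.array([[np.cos(TH),-np.sin(TH),0],[np.sin(TH),np.cos(TH),0],[0,0,1]]); TB=np.array([.5988,-.0613,0])
def box(p): return RB.T@(np.array(p)-TB)
def st():
    o=ctrl.get_obs(); q=o['eef_rot']; M=RB.T@Ro.from_quat(q[[1,2,3,0]]).as_matrix()
    print('t',o['time_s'],'TCPbox mm',(box(o['eef_pos'])*1000).round(1),'F',o['wrist_force'].round(1),'open',round(o['opening'],3),'\n',M.round(3)); return M
E
python3 - <<'E'
from h import *
st(); shot('scene','scene2'); c=shot('wrist','wrist2')
for p in((-.066,0,.096),(-.16,-.06,.105)): print(proj(c,RB@p+TB))
E
```

```text
t 2.7667 TCPbox mm [-123.2  -29.6  231.9] F [ 1.2 -0.2 -0.7] open 0.703 
 [[-0.956 -0.001  0.295]
 [-0.001  1.    -0.   ]
 [-0.295 -0.001 -0.956]]
[354.1073998  203.83654847]
[279.19436179 101.32740264]
```

View pics/wrist2.png

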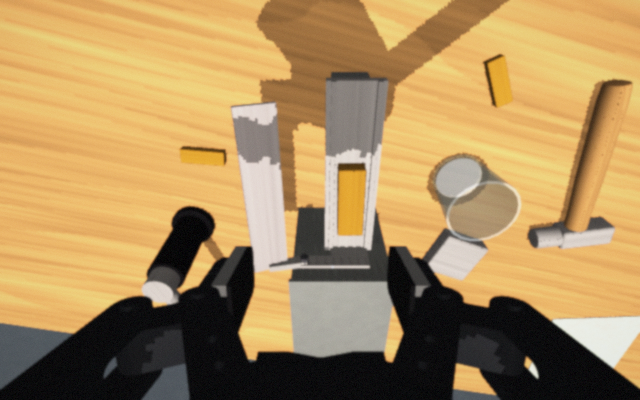

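View pics/scene2.png

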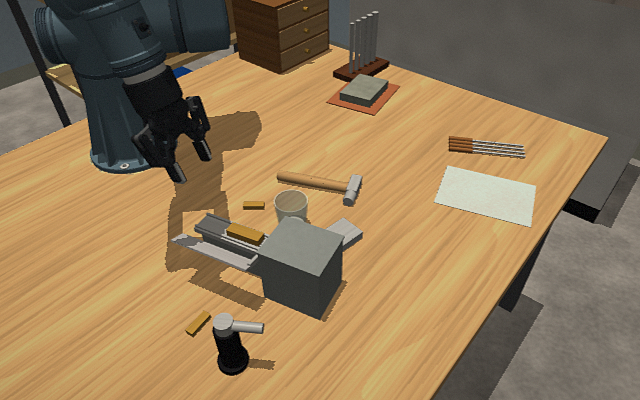

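The wrist view shows the fingertips at about (240,250) and (402,250), the brass bar at (351,200), and the press bar from (255,105) to (275,268). The bar lands within 2 mm of the predicted position.

```bash
python3 - <<'E'
from h import *
c=load('wrist2'); M=RB@st(); o=ctrl.get_obs()
f=lambda u,v:[M.T@x for x in ((ray(c,u,v)[0]-o['eef_pos']),ray(c,u,v)[1])]
for a,b in (((253,250),(390,250)),((228,250),(414,250))):
  for z in(-.016,-.012,-.008,-.004,0):
    P=[(lambda q:q[0]+q[1]*(z-q[0][2])/q[1][2])(f(*p)) for p in(a,b)]
    print(z,(P[0]*1000).round(1),(P[1]*1000).round(1),P[1][1]-P[0][1])
E
```

```text
t 2.8667 TCPbox mm [-123.1  -29.3  231.6] F [ 0.5 -0.1  0.6] open 0.697 
 [[-0.956 -0.002  0.295]
 [-0.002  1.     0.   ]
 [-0.295 -0.    -0.956]]
-0.016 [ 12.  -28.3 -16. ] [ 12.   27.7 -16. ] 0.056004315091056814
-0.012 [ 10.2 -29.1 -12. ] [ 10.2  28.6 -12. ] 0.05776329598274274
-0.008 [  8.5 -30.   -8. ] [ 8.5 29.5 -8. ] 0.05952227687442866
-0.004 [  6.7 -30.9  -4. ] [ 6.7 30.4 -4. ] 0.06128125776611458
0 [  4.9 -31.8   0. ] [ 5.  31.3  0. ] 0.06304023865780051
-0.016 [ 12.  -38.5 -16. ] [ 12.   37.5 -16. ] 0.07603543378947819
-0.012 [ 10.2 -39.7 -12. ] [ 10.2  38.7 -12. ] 0.07842355111417518
-0.008 [  8.4 -40.9  -8. ] [ 8.5 39.9 -8. ] 0.08081166843887219
-0.004 [  6.7 -42.1  -4. ] [ 6.7 41.1 -4. ] 0.08319978576356918
0 [  4.9 -43.3   0. ] [ 5.  42.3  0. ] 0.08558790308826619
```

Emit:
carry_out(plan="0 -0.2 0 0 1 0;0.14 0 0.7 0 0 0;0.14 0 0.7 0 0 0;0.14 0 0.7 0 0 0;0.14 0 0.7 0 0 0;0 0 0 0 0 0;0 0 0 0 0 0;0 0 0 0 0 0")

```text
time_s: 3.53
eef_pos: [0.4891, -0.1278, 0.1185]
eef_rot: [0.1, -0.123, 0.987, 0.012]
wrist_force: [0.6, 0.5, 0.1]
opening: 0.7
grasp_force: 0.0
```

```bash
python3 -c "
from h import *
st()"
```

```text
t 3.5333 TCPbox mm [-122.5  -37.8  118.5] F [0.6 0.5 0.1] open 0.7 
 [[-0.98  -0.002  0.2  ]
 [-0.002  1.    -0.001]
 [-0.2   -0.001 -0.98 ]]
```

Emit:
carry_out(plan="0.03 0 0.16 0 0 0;0.03 0 0.16 0 0 0;0.03 0 0.16 0 0 0;0.03 0 0.16 0 0 0;0.03 0 0.16 0 0 0;0.03 0 0.15 0 0 0;0 0 0 0 0 0;0 0 0 0 0 0")

```text
time_s: 4.2
eef_pos: [0.4894, -0.1282, 0.0789]
eef_rot: [0.1, -0.123, 0.987, 0.011]
wrist_force: [0.3, -1.8, 4.7]
opening: 0.703
grasp_force: 2.6
```

```bash
python3 - <<'E'
from h import *
st(); a=shot('scene','scene3')['pixels'][150:350,120:400]; b=shot('wrist','wrist3')['pixels']
x=np.vstack([cv2.resize(a,(504,360)),np.pad(cv2.resize(b,(384,240)),((0,0),(0,120),(0,0)))])
cv2.imwrite('pics/both3.png',x[:,:,::-1])
E
```

```text
t 4.2 TCPbox mm [-122.4  -38.3   78.9] F [ 0.3 -1.8  4.7] open 0.703 
 [[-0.98  -0.001  0.2  ]
 [-0.001  1.    -0.002]
 [-0.2   -0.002 -0.98 ]]
```

View pics/both3.png

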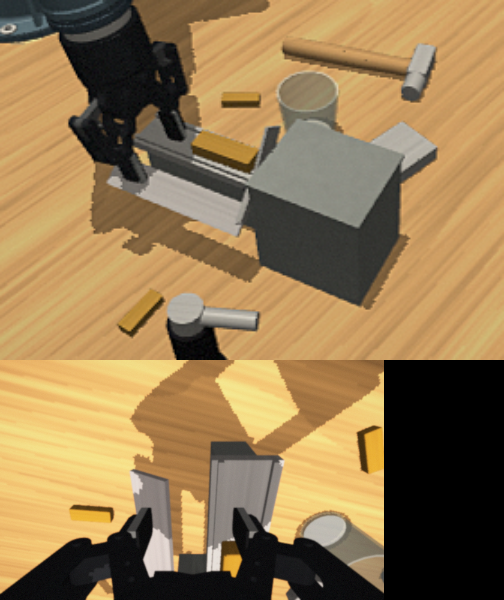

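The flap plate stands raised beside the hopper with its upper corner at about (277,127) in the crop. The pushing finger sits behind the brass bar, and the other finger is on the press bar. I'll check the flap angle by casting a ray onto the flap's plane.

```bash
python3 - <<'E'
from h import *
c=load('scene3')
for p in ((277,127),(262,134),(260,168)):
    o,d=ray(c,120+p[0]/1.8,150+p[1]/1.8); o=box(o); d=RB.T@d
    q=(o+d*(-.005-o[0])/d[0])*1000; print(q.round(1), np.arctan2(q[2]-104,q[1]+44))
E
```

```text
[ -5.   11.9 133.6] 0.4871100728343449
[ -5.  -13.9 147. ] 0.9610380858392352
[ -5.  -24.3 109.4] 0.2661729272523146
```

Flap is at about 0.85 rad. Now push.

Emit:
carry_out(plan="-0.2 0 0.04 0 0 0;-0.2 0 0.04 0 0 0;-0.2 0 0.04 0 0 0;-0.2 0 0.04 0 0 0;-0.2 0 0.04 0 0 0;-0.2 0 0.04 0 0 0;-0.2 0 0.04 0 0 0;-0.2 0 0.04 0 0 0")

```text
time_s: 4.97
eef_pos: [0.5515, -0.1114, 0.0782]
eef_rot: [0.098, -0.123, 0.988, 0.012]
wrist_force: [-5.8, -5.1, 6.4]
opening: 0.7
grasp_force: 4.2
```

```bash
python3 - <<'E'
from h import *
st(); a=shot('scene','scene4')['pixels'][150:350,120:400]; b=shot('top','top4')['pixels'][120:290,340:500]
x=np.hstack([cv2.resize(a,(476,340)),cv2.resize(b,(320,340))])
cv2.imwrite('pics/both4.png',x[:,:,::-1])
E
```

```text
t 4.9667 TCPbox mm [-58.1 -37.   78.2] F [-5.8 -5.1  6.4] open 0.7 
 [[-0.981 -0.002  0.196]
 [-0.002  1.     0.001]
 [-0.196  0.    -0.981]]
```

View pics/both4.png

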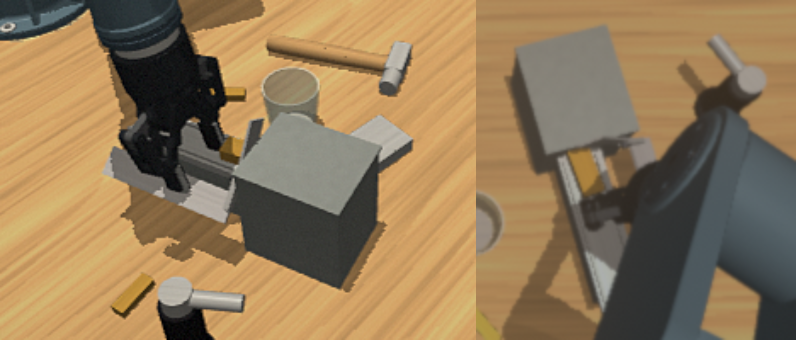

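The bar is going under the open flap, with its rear visible at (232,150) left and (582,172) right. Pushing on past the sill.

Emit:
carry_out(plan="-0.17 0 0.035 0 0 0;-0.17 0 0.035 0 0 0;-0.17 0 0.035 0 0 0;-0.17 0 0.035 0 0 0;0 0 0 0 0 0;0 0 0 0 0 0;0 0 0 0 0 0;0 0 0 0 0 0")

```text
time_s: 5.73
eef_pos: [0.5791, -0.1047, 0.0787]
eef_rot: [0.1, -0.123, 0.987, 0.012]
wrist_force: [2.0, -3.6, 3.9]
opening: 0.703
grasp_force: 2.5
```

```bash
python3 - <<'E'
from h import *
st(); a=shot('scene','scene5')['pixels'][150:350,120:400]; b=shot('top','top5')['pixels'][120:290,340:500]
x=np.hstack([cv2.resize(a,(476,340)),cv2.resize(b,(320,340))])
cv2.imwrite('pics/both5.png',x[:,:,::-1])
E
```

```text
t 5.7333 TCPbox mm [-29.7 -37.3  78.7] F [ 2.  -3.6  3.9] open 0.703 
 [[-0.98  -0.001  0.2  ]
 [-0.001  1.    -0.001]
 [-0.2   -0.001 -0.98 ]]
```

View pics/both5.png

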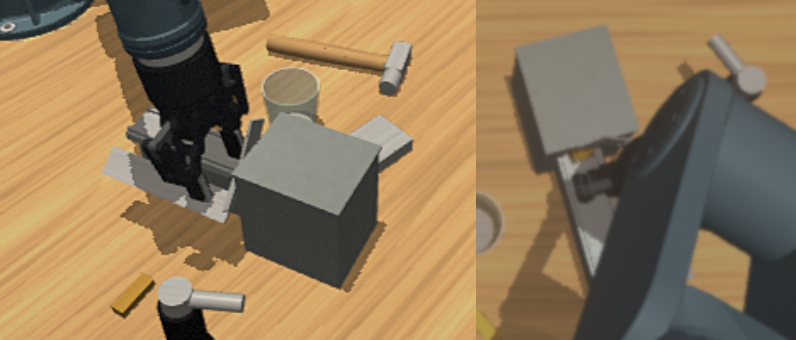

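A little brass still shows at about (582,155) in the top pane, so the bar may not have dropped yet. Measuring it.

```bash
python3 - <<'E'
from h import *
for f in('top5','scene5'):
    c=load(f); hsv=cv2.cvtColor(c['pixels'],cv2.COLOR_RGB2HSV)
    m=cv2.inRange(hsv,(13,140,60),(32,255,255))
    if f[0]=='t': m[:,:375]=0;m[:,425:]=0;m[:185]=0;m[250:]=0
    else: m[:,255:]=0; m[:,:225]=0; m[:210]=0; m[265:]=0
    v,u=np.nonzero(m); print(f,len(u))
    for k in (u.argmin(),u.argmax(),v.argmin(),v.argmax()) if len(u) else []:
        print(u[k],v[k],[(box(onz(c,u[k],v[k],z))*1000).round(0)[:2] for z in(.09,.096,.105)])
c=shot('top','top6');x=cv2.resize(c['pixels'][170:230,360:430],(700,600),interpolation=cv2.INTER_CUBIC)
cv2.imwrite('pics/z6.png',x[:,:,::-1])
E
```

```text
top5 32
388 197 [array([-2.,  8.]), array([-3., 10.]), array([-4., 11.])]
397 195 [array([ -2., -11.]), array([ -3., -10.]), array([-5., -8.])]
391 195 [array([1., 1.]), array([-0.,  2.]), array([-2.,  4.])]
389 199 [array([-7.,  8.]), array([-7.,  9.]), array([-9., 11.])]
scene5 2
247 225 [array([-71.,  16.]), array([-67.,  11.]), array([-61.,   4.])]
248 225 [array([-69.,  17.]), array([-65.,  12.]), array([-59.,   5.])]
247 225 [array([-71.,  16.]), array([-67.,  11.]), array([-61.,   4.])]
247 225 [array([-71.,  16.]), array([-67.,  11.]), array([-61.,   4.])]
```

View pics/z6.png

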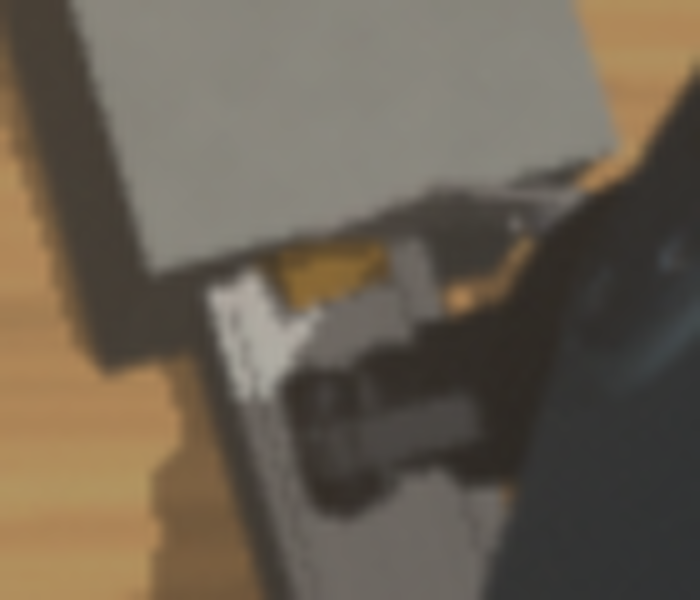

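The bar has tipped past the sill but hangs there, with its rear end at x ≈ -7 mm. The finger front is at -20. I'll lean the tool back a little and follow with a short push.

Emit:
carry_out(plan="0 0 0 0 -1 0;0 0 0 0 0 0;-0.11 0 0.034 0 0 0;-0.11 0 0.034 0 0 0;-0.11 0 0.034 0 0 0;0 0 0 0 0 0;0 0 0 0 0 0;0 0 0 0 0 0")

```text
time_s: 6.55
eef_pos: [0.5927, -0.1011, 0.0786]
eef_rot: [0.149, -0.122, 0.981, 0.018]
wrist_force: [0.2, -3.2, 3.6]
opening: 0.697
grasp_force: 2.6
```

```bash
python3 - <<'E'
from h import *
st()
c=shot('top','top7');hsv=cv2.cvtColor(c['pixels'],cv2.COLOR_RGB2HSV)
m=cv2.inRange(hsv,(13,140,60),(32,255,255)); m[:,:375]=0;m[:,425:]=0;m[:185]=0;m[250:]=0
v,u=np.nonzero(m);print(len(u), list(zip(u,v))[:40])
x=cv2.resize(c['pixels'][170:230,360:430],(560,480),interpolation=cv2.INTER_CUBIC)
cv2.imwrite('pics/z7.png',x[:,:,::-1])
E
```

```text
t 6.55 TCPbox mm [-15.6 -37.1  78.6] F [ 0.2 -3.2  3.6] open 0.697 
 [[-0.955 -0.002  0.296]
 [-0.002  1.     0.   ]
 [-0.296 -0.    -0.955]]
34 [(np.int64(390), np.int64(195)), (np.int64(391), np.int64(195)), (np.int64(392), np.int64(195)), (np.int64(393), np.int64(195)), (np.int64(394), np.int64(195)), (np.int64(395), np.int64(195)), (np.int64(396), np.int64(195)), (np.int64(397), np.int64(195)), (np.int64(389), np.int64(196)), (np.int64(390), np.int64(196)), (np.int64(391), np.int64(196)), (np.int64(392), np.int64(196)), (np.int64(393), np.int64(196)), (np.int64(394), np.int64(196)), (np.int64(395), np.int64(196)), (np.int64(396), np.int64(196)), (np.int64(397), np.int64(196)), (np.int64(388), np.int64(197)), (np.int64(389), np.int64(197)), (np.int64(390), np.int64(197)), (np.int64(391), np.int64(197)), (np.int64(392), np.int64(197)), (np.int64(393), np.int64(197)), (np.int64(394), np.int64(197)), (np.int64(395), np.int64(197)), (np.int64(396), np.int64(197)), (np.int64(389), np.int64(198)), (np.int64(390), np.int64(198)), (np.int64(391), np.int64(198)), (np.int64(392), np.int64(198)), (np.int64(393), np.int64(198)), (np.int64(394), np.int64(198)), (np.int64(395), np.int64(198)), (np.int64(389), np.int64(199))]
```

```bash
python3 - <<'E'
from h import *
s=shot('scene','scene7')['pixels'];w=shot('wrist','wrist7')['pixels'];t=load('top7')['pixels']
I=cv2.INTER_CUBIC
a=cv2.resize(t[175:225,365:425],(400,333),interpolation=I); b=cv2.resize(s[200:270,210:294],(400,333),interpolation=I)
d=cv2.resize(w,(427,267),interpolation=cv2.INTER_AREA); e=cv2.resize(w[240:400,200:424],(373,267),interpolation=I)
cv2.imwrite('pics/c7.png',np.vstack([np.hstack([a,b]),np.hstack([d,e])])[:,:,::-1])
E
```

```text
(no output)
```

View pics/c7.png

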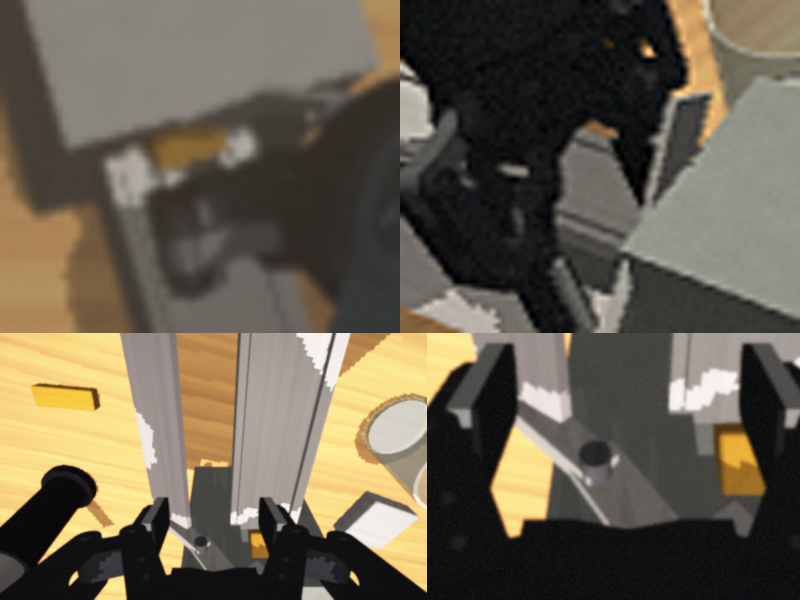

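The last composite shows the flap still open. In the wrist pane the brass is visible in the mouth just beyond the lane end, at about (740,460), next to the pushing finger, which isn't touching it. I'll triangulate its rear edge.

```bash
python3 - <<'E'
from h import *
def tri(a,b):
    (o1,d1),(o2,d2)=a,b; s=np.linalg.lstsq(np.c_[d1,-d2],o2-o1,rcond=None)[0]
    p,q=o1+d1*s[0],o2+d2*s[1]; return (box((p+q)/2)*1000).round(1),np.linalg.norm(p-q)*1000
w=load('wrist7');t=load('top7')
hsv=cv2.cvtColor(w['pixels'],cv2.COLOR_RGB2HSV); m=cv2.inRange(hsv,(13,140,60),(32,255,255))
m[:,:360]=0;m[:,420:]=0;m[:280]=0;m[350:]=0
v,u=np.nonzero(m);print(u.min(),u.max(),v.min(),v.max())
for r in range(v.min(),v.max()+1,4): print(r,u[v==r].min(),u[v==r].max(), w['pixels'][r,u[v==r].min()+4])
print(tri(ray(w,u.min(),v.min()),ray(t,396.5,198)))
for p in((372,v.min()),(372,v.max()),(390,v.min())):
  for z in(.08,.09,.1,.107): print(p,z,(box(onz(w,*p,z))*1000).round(1))
for p in ((0.004,-.016,.08),(0,-.017,.107),(-.005,-.012,.096)): print(p,proj(w,RB@p+TB),proj(t,RB@p+TB))
E
```

```text
373 403 295 336
295 374 388 [82 58 30]
299 373 391 [103  70  24]
303 373 393 [205 146  47]
307 373 394 [205 147  46]
311 374 396 [221 161  50]
315 374 397 [214 155  49]
319 375 399 [155 107  34]
323 375 400 [149 103  34]
327 376 401 [157 109  35]
331 376 403 [157 110  36]
335 378 402 [152 107  37]
(array([ -7.1, -11.3,  89.9]), np.float64(6.342516670966047))
(372, np.int64(295)) 0.08 [  6.2 -12.2  80. ]
(372, np.int64(295)) 0.09 [ -5.  -14.4  90. ]
(372, np.int64(295)) 0.1 [-16.2 -16.6 100. ]
(372, np.int64(295)) 0.107 [-24.  -18.2 107. ]
(372, np.int64(336)) 0.08 [38.7 -9.5 80. ]
(372, np.int64(336)) 0.09 [ 24.7 -11.9  90. ]
(372, np.int64(336)) 0.1 [ 10.7 -14.4 100. ]
(372, np.int64(336)) 0.107 [  0.9 -16.1 107. ]
(390, np.int64(295)) 0.08 [ 6.2 -3.3 80. ]
(390, np.int64(295)) 0.09 [-5.  -6.3 90. ]
(390, np.int64(295)) 0.1 [-16.2  -9.2 100. ]
(390, np.int64(295)) 0.107 [-24.  -11.3 107. ]
(0.004, -0.016, 0.08) [364.65853319 291.83927675] [397.50970451 192.61500378]
(0, -0.017, 0.107) [369.98354507 334.65571188] [400.62915339 191.47553226]
(-0.005, -0.012, 0.096) [379.2549254  305.55836504] [398.14573871 195.44047366]
```

The rear lower edge is at about (-7, z 89), tilted roughly 36°, and the finger front stops just short of it. I'll nudge 8 mm more; the clearances to the flap and lintel still allow that.

Emit:
carry_out(plan="-0.05 0 0.015 0 0 0;-0.05 0 0.015 0 0 0;-0.05 0 0.015 0 0 0;-0.05 0 0.015 0 0 0;0 0 0 0 0 0;0 0 0 0 0 0;0 0 0 0 0 0;0 0 0 0 0 0")

```text
time_s: 7.37
eef_pos: [0.5965, -0.0994, 0.0772]
eef_rot: [0.145, -0.122, 0.982, 0.019]
wrist_force: [-20.7, -7.8, 15.9]
opening: 0.701
grasp_force: 13.8
```

```bash
cat >> h.py <<'E'
def brass(f):
    st()
    for n,(a,b,cc,d) in (('top',(375,425,185,250)),('wrist',(340,440,260,360))):
        c=shot(n,n+f); m=cv2.inRange(cv2.cvtColor(c['pixels'],cv2.COLOR_RGB2HSV),(13,140,60),(32,255,255))
        k=np.zeros_like(m);k[cc:d,a:b]=m[cc:d,a:b]; v,u=np.nonzero(k)
        print(n,len(u),(u.min(),u.max(),v.min(),v.max()) if len(u) else '')
E
python3 -c "
from h import *
brass('8')"
```

```text
t 7.3667 TCPbox mm [-11.5 -36.3  77.2] F [-20.7  -7.8  15.9] open 0.701 
 [[-0.957 -0.002  0.289]
 [-0.001  1.     0.003]
 [-0.289  0.003 -0.957]]
top 0 
wrist 686 (np.int64(374), np.int64(400), np.int64(291), np.int64(327))
```

There's 20 N of resistance: at this x the pressing finger runs into the flap's side arm. I'll back off, then yaw the tool so only the pushing finger leads and pushes on the bar's raised rear.

Emit:
carry_out(plan="0.17 0 -0.05 0 0 0;0.17 0 -0.05 0 0 0;-0.02 0 -0.07 0 0 0;0 0 0 0 0 1;0 0 0 0 0 1;0 0 0 0 0 1;0 0 0 0 0 0;0 0 0 0 0 0")

```text
time_s: 8.13
eef_pos: [0.5876, -0.1028, 0.0823]
eef_rot: [0.145, 0.026, 0.988, 0.04]
wrist_force: [3.9, -2.4, 5.0]
opening: 0.695
grasp_force: 3.1
```

```bash
python3 -c "
from h import *
brass('9')"
```

```text
t 8.1333 TCPbox mm [-20.9 -37.6  82.3] F [ 3.9 -2.4  5. ] open 0.695 
 [[-0.913  0.281  0.297]
 [ 0.294  0.956 -0.001]
 [-0.285  0.087 -0.955]]
top 0 
wrist 0
```

```bash
python3 - <<'E'
from h import *
for f in('wrist9','wrist7','top9','top7'):
    c=load(f); m=cv2.inRange(cv2.cvtColor(c['pixels'],cv2.COLOR_RGB2HSV),(13,150,50),(26,255,255))
    P=proj(c,RB@np.array([.0,0,.095])+TB); n,l,s,ce=cv2.connectedComponentsWithStats(m)
    print(f,P.round(0),[(r[:4].tolist(),int(r[4])) for r in s[1:] if r[4]>15 and np.hypot(r[0]+r[2]/2-P[0],r[1]+r[3]/2-P[1])<90])
E
```

```text
wrist9 [416. 289.] []
wrist7 [405. 311.] [([373, 295, 31, 42], 982)]
top9 [392. 195.] []
top7 [392. 195.] [([389, 196, 9, 3], 19)]
```

Emit:
carry_out(plan="0.23 -0.07 -0.075 0 0 0;0.23 -0.07 -0.075 0 0 0;0.23 -0.07 -0.075 0 0 0;0 0 0 0 0 -1;0 0 0 0 0 -1;0 0 0 0 0 -1;0 0 0 0 0 0;0 0 0 0 0 0")

```text
time_s: 8.9
eef_pos: [0.5562, -0.1095, 0.0808]
eef_rot: [0.147, -0.121, 0.981, 0.019]
wrist_force: [-2.8, -3.1, 4.7]
opening: 0.699
grasp_force: 2.7
```

```bash
python3 - <<'E'
from h import *
st()
for f in('wrist','top','scene'):
    c=shot(f,f+'10'); m=cv2.inRange(cv2.cvtColor(c['pixels'],cv2.COLOR_RGB2HSV),(13,150,40),(28,255,255))
    P=proj(c,RB@np.array([.0,0,.095])+TB); n,l,s,ce=cv2.connectedComponentsWithStats(m)
    print(f,P.round(0),[(r[:4].tolist(),int(r[4])) for r in s[1:] if r[4]>5 and np.hypot(r[0]+r[2]/2-P[0],r[1]+r[3]/2-P[1])<60])
    if f!='scene':
      for x in (-.04,-.02,-.01,0,.004):
        print(x,[c['pixels'][tuple(proj(c,RB@np.array([x,y,.08])+TB).round().astype(int)[::-1])].tolist() for y in(-.01,0,.01)])
E
```

```text
t 8.9 TCPbox mm [-53.  -36.4  80.8] F [-2.8 -3.1  4.7] open 0.699 
 [[-0.956  0.001  0.294]
 [ 0.001  1.     0.002]
 [-0.294  0.002 -0.956]]
wrist [393. 356.] [([372, 338, 29, 15], 358)]
-0.04 [[244, 239, 236], [13, 13, 12], [72, 70, 68]]
-0.02 [[243, 240, 236], [237, 231, 227], [26, 25, 27]]
-0.01 [[242, 238, 234], [242, 237, 233], [8, 13, 11]]
0 [[192, 182, 177], [203, 194, 188], [13, 15, 18]]
0.004 [[147, 140, 136], [153, 139, 128], [16, 16, 17]]
top [392. 195.] []
-0.04 [[170, 166, 158], [171, 171, 161], [171, 169, 161]]
-0.02 [[171, 166, 157], [171, 169, 160], [171, 167, 157]]
-0.01 [[170, 163, 155], [172, 167, 159], [171, 165, 157]]
0 [[108, 102, 96], [129, 123, 116], [129, 123, 115]]
0.004 [[83, 77, 70], [98, 93, 86], [107, 101, 94]]
scene [275. 241.] [([251, 201, 14, 9], 91), ([243, 202, 3, 3], 7)]
```

```bash
python3 - <<'E'
from h import *
c=load('wrist10'); print(proj(c,RB@np.array([.004,-.005,.08])+TB))
for p in((373,339),(386,339),(399,339),(373,352),(386,352),(399,352)):
    print(p,c['pixels'][p[1],p[0]],[(box(onz(c,*p,z))*1000).round(0)[:2].tolist() for z in(.1,.09,.08,.06,.04,.02,.004)])
m=cv2.inRange(cv2.cvtColor(c['pixels'],cv2.COLOR_RGB2HSV),(13,150,40),(28,255,255))
for r in range(334,362,2): print(r,[c['pixels'][r,u].tolist() for u in(368,376,386,396)])
E
```

```text
[378.01685416 335.74230893]
(373, 339) [146 102  43] [[-21.0, -13.0], [-7.0, -10.0], [7.0, -8.0], [35.0, -3.0], [64.0, 2.0], [92.0, 7.0], [115.0, 11.0]]
(386, 339) [156 108  42] [[-21.0, -6.0], [-7.0, -3.0], [7.0, -0.0], [35.0, 6.0], [64.0, 12.0], [92.0, 18.0], [115.0, 23.0]]
(399, 339) [136  97  41] [[-21.0, -0.0], [-7.0, 3.0], [7.0, 7.0], [35.0, 15.0], [64.0, 22.0], [92.0, 29.0], [115.0, 35.0]]
(373, 352) [32 25 22] [[-11.0, -12.0], [4.0, -9.0], [19.0, -7.0], [49.0, -1.0], [80.0, 4.0], [110.0, 9.0], [135.0, 13.0]]
(386, 352) [114  84  47] [[-11.0, -5.0], [4.0, -2.0], [19.0, 1.0], [49.0, 7.0], [80.0, 14.0], [110.0, 20.0], [135.0, 25.0]]
(399, 352) [13 14 14] [[-11.0, 1.0], [4.0, 5.0], [19.0, 9.0], [50.0, 16.0], [80.0, 24.0], [110.0, 32.0], [135.0, 38.0]]
334 [[152, 146, 140], [156, 148, 142], [154, 146, 143], [151, 143, 138]]
336 [[145, 140, 135], [156, 143, 130], [154, 143, 131], [151, 138, 126]]
338 [[103, 96, 93], [154, 113, 64], [154, 117, 66], [156, 116, 63]]
340 [[67, 67, 63], [156, 107, 37], [153, 108, 35], [161, 112, 39]]
342 [[66, 66, 64], [152, 105, 33], [155, 110, 39], [158, 109, 37]]
344 [[60, 61, 58], [152, 107, 37], [151, 106, 36], [154, 108, 35]]
346 [[66, 64, 61], [153, 106, 34], [153, 108, 36], [151, 104, 33]]
348 [[65, 64, 60], [152, 103, 33], [152, 107, 33], [138, 95, 33]]
350 [[56, 55, 53], [129, 91, 32], [148, 104, 34], [101, 69, 28]]
352 [[23, 23, 23], [44, 32, 17], [114, 84, 47], [44, 36, 27]]
354 [[13, 13, 14], [15, 16, 16], [63, 60, 57], [26, 25, 27]]
356 [[17, 14, 18], [9, 10, 13], [56, 56, 53], [17, 17, 22]]
358 [[15, 16, 15], [15, 13, 15], [53, 53, 52], [10, 13, 17]]
360 [[11, 11, 13], [14, 13, 14], [40, 39, 38], [5, 9, 14]]
```

Emit:
carry_out(plan="0.24 0 -0.074 0 0 0;0.24 0 -0.074 0 0 0;0.24 0 -0.074 0 0 0;0 0 0 0 0 0;0 0 0 0 0 0;0 0 0 0 0 0;0 0 0 0 0 0;0 0 0 0 0 0")

```text
time_s: 9.72
eef_pos: [0.5266, -0.117, 0.0808]
eef_rot: [0.147, -0.122, 0.981, 0.019]
wrist_force: [-1.6, -3.1, 6.2]
opening: 0.704
grasp_force: 2.9
```

```bash
python3 - <<'E'
from h import *
st(); c=shot('wrist','wrist11'); shot('top','top11'); shot('scene','scene11')
m=cv2.inRange(cv2.cvtColor(c['pixels'],cv2.COLOR_RGB2HSV),(13,150,40),(28,255,255))
n,l,s,ce=cv2.connectedComponentsWithStats(m); P=proj(c,RB@np.array([.004,0,.08])+TB)
print(P,[(r[:4].tolist(),int(r[4])) for r in s[1:] if r[4]>5 and abs(r[1]-P[1])<50 and abs(r[0]-P[0])<60])
for r in range(int(P[1])-8,min(400,int(P[1])+30),2): print(r,[c['pixels'][r,int(P[0])+d].tolist() for d in(-22,-14,-4,6)])
E
```

```text
t 9.7167 TCPbox mm [-83.6 -36.4  80.8] F [-1.6 -3.1  6.2] open 0.704 
 [[-0.956 -0.001  0.294]
 [-0.     1.     0.002]
 [-0.294  0.001 -0.956]]
[381.45940506 367.62892367] []
359 [[10, 9, 11], [16, 15, 17], [11, 9, 10], [227, 217, 211]]
361 [[12, 10, 15], [9, 11, 14], [16, 17, 18], [139, 130, 124]]
363 [[9, 14, 14], [14, 13, 17], [15, 15, 17], [19, 19, 19]]
365 [[8, 8, 11], [16, 19, 20], [10, 9, 13], [14, 13, 14]]
367 [[18, 20, 18], [10, 9, 13], [16, 16, 14], [16, 19, 18]]
369 [[13, 13, 15], [16, 15, 17], [18, 19, 19], [15, 12, 18]]
371 [[14, 14, 13], [12, 17, 15], [12, 13, 15], [10, 11, 10]]
373 [[13, 15, 15], [16, 13, 16], [12, 11, 13], [11, 10, 9]]
375 [[15, 16, 18], [11, 11, 14], [15, 13, 15], [12, 16, 18]]
377 [[12, 11, 15], [14, 16, 17], [17, 17, 16], [7, 8, 12]]
379 [[14, 15, 16], [16, 14, 16], [13, 14, 18], [13, 9, 12]]
381 [[17, 15, 19], [13, 15, 13], [15, 15, 14], [15, 15, 15]]
383 [[10, 12, 14], [16, 18, 18], [13, 11, 12], [6, 11, 10]]
385 [[15, 17, 20], [12, 13, 15], [13, 11, 12], [15, 11, 14]]
387 [[10, 10, 12], [15, 14, 16], [13, 11, 10], [2, 8, 7]]
389 [[16, 12, 14], [12, 10, 11], [15, 14, 18], [12, 12, 11]]
391 [[14, 9, 13], [15, 15, 16], [11, 13, 13], [8, 11, 9]]
393 [[18, 17, 20], [14, 12, 13], [15, 17, 15], [16, 17, 21]]
395 [[7, 9, 14], [12, 16, 16], [10, 11, 8], [12, 11, 17]]
```

Emit:
carry_out(plan="-0.24 0 0.074 0 0 0;-0.24 0 0.074 0 0 0;-0.24 0 0.074 0 0 0;-0.24 0 0.074 0 0 0;-0.24 0 0.074 0 0 0;-0.24 0 0.074 0 0 0;0 0 0 0 0 0;0 0 0 0 0 0")

```text
time_s: 10.53
eef_pos: [0.5867, -0.1026, 0.0814]
eef_rot: [0.149, -0.122, 0.981, 0.018]
wrist_force: [3.3, -2.8, 3.3]
opening: 0.696
grasp_force: 2.5
```

```bash
python3 - <<'E'
from h import *
st(); c=shot('wrist','wrist12')
m=cv2.inRange(cv2.cvtColor(c['pixels'],cv2.COLOR_RGB2HSV),(13,150,40),(28,255,255))
n,l,s,ce=cv2.connectedComponentsWithStats(m)
P=proj(c,RB@np.array([.004,0,.08])+TB);print('sill',P,'lintel',proj(c,RB@np.array([.0,0,.107])+TB))
print([(r[:4].tolist(),int(r[4])) for r in s[1:] if r[4]>15 and abs(r[1]-P[1])<60 and abs(r[0]-P[0])<60])
for r in range(int(P[1])-8,int(P[1])+56,4): print(r,[c['pixels'][r,u].tolist() for u in(366,376,386,396)])
c0=load('wrist10')
def tri(a,b):
    (o1,d1),(o2,d2)=a,b; q=np.linalg.lstsq(np.c_[d1,-d2],o2-o1,rcond=None)[0]
    return (box((o1+d1*q[0]+o2+d2*q[1])/2)*1000).round(1)
k=[r for r in s[1:] if r[4]>15 and abs(r[1]-P[1])<60 and abs(r[0]-P[0])<60]
if k:
    k=max(k,key=lambda r:r[4]); print('far edge',tri(ray(c0,386,353),ray(c,386,k[1]+k[3])),'near',tri(ray(c0,386,338),ray(c,386,k[1])))
E
```

```text
t 10.5333 TCPbox mm [-21.8 -37.2  81.4] F [ 3.3 -2.8  3.3] open 0.696 
 [[-0.955 -0.001  0.296]
 [-0.002  1.    -0.   ]
 [-0.296 -0.001 -0.955]]
sill [394.56264453 296.21625458] lintel [407.0689279  338.15150144]
[([374, 299, 28, 31], 641)]
288 [[202, 193, 185], [199, 190, 183], [218, 209, 202], [12, 14, 12]]
292 [[162, 153, 147], [168, 158, 155], [165, 156, 151], [16, 18, 14]]
296 [[159, 153, 146], [167, 158, 151], [167, 156, 148], [12, 13, 15]]
300 [[121, 120, 116], [164, 114, 41], [163, 113, 41], [13, 16, 12]]
304 [[122, 121, 115], [157, 108, 32], [163, 116, 36], [17, 17, 17]]
308 [[119, 117, 110], [153, 104, 35], [163, 113, 40], [19, 16, 13]]
312 [[120, 120, 116], [140, 100, 42], [162, 111, 36], [62, 43, 21]]
316 [[70, 70, 69], [124, 88, 38], [163, 113, 39], [138, 97, 34]]
320 [[68, 69, 65], [103, 80, 46], [160, 111, 35], [158, 111, 35]]
324 [[67, 67, 65], [88, 73, 56], [161, 114, 37], [159, 110, 36]]
328 [[72, 71, 69], [73, 68, 62], [145, 104, 42], [110, 81, 52]]
332 [[69, 68, 67], [66, 65, 64], [65, 66, 62], [66, 65, 64]]
336 [[67, 70, 63], [67, 69, 65], [66, 67, 62], [66, 66, 64]]
340 [[67, 68, 65], [67, 68, 66], [74, 73, 69], [66, 66, 60]]
344 [[68, 69, 65], [91, 88, 83], [95, 91, 86], [65, 64, 62]]
348 [[69, 70, 66], [95, 92, 89], [97, 92, 89], [60, 62, 57]]
far edge [121.5  20.7  13.4] near [ 8.2 -1.7 78.3]
```

```bash
python3 - <<'E'
from h import *
c=load('wrist12')
m=cv2.inRange(cv2.cvtColor(c['pixels'],cv2.COLOR_RGB2HSV),(13,130,40),(28,255,255))
for r in range(300,332,4):
    u=np.nonzero(m[r,365:430])[0]+365; print(r,u.min(),u.max(),c['pixels'][r,u.max()+1:u.max()+6:2].tolist())
for p in((374,300),(380,326),(402,326)):
    print(p,[(z,(box(onz(c,*p,z))*1000).round(0)[:2].tolist()) for z in(.09,.08,.07,.06,.05,.04,.02,.004)])
E
```

```text
300 374 392 [[19, 18, 17], [13, 15, 13], [16, 16, 13]]
304 375 393 [[28, 21, 17], [17, 17, 17], [10, 14, 8]]
308 375 395 [[19, 16, 13], [17, 14, 17], [18, 15, 19]]
312 376 396 [[30, 20, 18], [13, 12, 12], [15, 17, 14]]
316 376 397 [[38, 25, 13], [16, 14, 15], [7, 9, 12]]
320 376 399 [[25, 20, 17], [16, 18, 19], [15, 16, 18]]
324 377 400 [[39, 30, 14], [13, 5, 12], [11, 10, 10]]
328 378 397 [[103, 81, 54], [89, 72, 51], [35, 30, 26]]
(374, 300) [(0.09, [-5.0, -13.0]), (0.08, [7.0, -10.0]), (0.07, [18.0, -8.0]), (0.06, [30.0, -6.0]), (0.05, [41.0, -3.0]), (0.04, [53.0, -1.0]), (0.02, [76.0, 4.0]), (0.004, [94.0, 7.0])]
(380, 326) [(0.09, [14.0, -8.0]), (0.08, [28.0, -5.0]), (0.07, [41.0, -2.0]), (0.06, [54.0, 0.0]), (0.05, [67.0, 3.0]), (0.04, [81.0, 6.0]), (0.02, [107.0, 11.0]), (0.004, [128.0, 16.0])]
(402, 326) [(0.09, [14.0, 3.0]), (0.08, [28.0, 7.0]), (0.07, [41.0, 11.0]), (0.06, [54.0, 14.0]), (0.05, [67.0, 18.0]), (0.04, [81.0, 22.0]), (0.02, [107.0, 30.0]), (0.004, [128.0, 36.0])]
```

The far edge triangulates to about x ≈ 112–120, z ≈ 13–20, so the bar lies on the hopper floor against the back wall. Retreat and let the flap shut.

Emit:
carry_out(plan="0.24 0 -0.074 0 0 0;0.24 0 -0.074 0 0 0;0.24 0 -0.074 0 0 0;0.24 0 -0.074 0 0 0;-0.07 0 -0.24 0 0 0;-0.07 0 -0.24 0 0 0;-0.07 0 -0.24 0 0 0;-0.07 0 -0.24 0 0 0")

```text
time_s: 11.25
eef_pos: [0.5458, -0.1117, 0.1218]
eef_rot: [0.147, -0.122, 0.981, 0.019]
wrist_force: [0.0, -0.1, 1.1]
opening: 0.702
grasp_force: 0.0
```

Emit:
carry_out(plan="-0.15 0 -0.48 0 0 0;-0.25 0 -0.9 0 0 0;-0.25 0 -0.9 0 0 0;0.9 0 -0.3 0 0 0;0.9 0 -0.3 0 0 0;0.9 0 -0.3 0 0 0;0 0 0 0 0 0;0 0 0 0 0 0")

```text
time_s: 11.92
eef_pos: [0.4331, -0.1411, 0.2192]
eef_rot: [0.148, -0.121, 0.981, 0.018]
wrist_force: [0.4, 0.7, -0.0]
opening: 0.698
grasp_force: 0.0
```

```bash
python3 - <<'E'
from h import *
st()
for n in('top','scene'):
    a=load(n+'1'); c=shot(n,n+'13'); d=cv2.absdiff(a['pixels'],c['pixels']).max(2)
    print(n)
    for k,p in dict(beaker=(338,232),torch=(470,168),block=(319,190),hammer=(275,250),lane=(401,225),press=(440,222),roof=(390,167),flap=(398,195)).items() if n=='top' else dict(flap=(252,255),press=(215,252),beaker=(291,207),torch=(232,340),hammer=(320,185),block=(347,235)).items():
        print(k,(d[p[1]-12:p[1]+12,p[0]-12:p[0]+12]>40).mean().round(3))
s=load('scene13')
for y,z in ((.017,.09),(-.010,.1),(-.01,.147)): print(proj(s,RB@np.array([-.005,y,z])+TB), [load(f)['pixels'][tuple(proj(s,RB@np.array([-.005,y,z])+TB).round().astype(int)[::-1])].tolist() for f in('scene1','scene5','scene13')])
E
```

```text
t 11.9167 TCPbox mm [-180.1  -37.   219.2] F [ 0.4  0.7 -0. ] open 0.698 
 [[-0.955  0.001  0.296]
 [ 0.001  1.    -0.001]
 [-0.296 -0.    -0.955]]
top
beaker 0.0
torch 0.0
block 0.0
hammer 0.0
lane 0.576
press 0.0
roof 0.0
flap 0.0
scene
flap 0.061
press 0.021
beaker 0.0
torch 0.0
hammer 0.0
block 0.0
[277.19526351 235.68388379] [[135, 136, 127], [150, 151, 140], [139, 143, 132]]
[269.1351275  241.60916461] [[129, 132, 122], [143, 145, 136], [136, 137, 128]]
[266.7547593  223.00820629] [[199, 155, 99], [133, 135, 129], [204, 162, 103]]
```

The flap and press bar match the starting picture, the lane is empty, and the other things haven't moved. Handing in.

```bash
python3 -c "
from bench import ctrl
print(ctrl.hand_in())"
```

```text
the job is handed in; nothing more can be done
None
```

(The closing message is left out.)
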